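# Pass the mailbox lock through the sprung gate

### The arm

A 6-joint arm with a two-finger parallel gripper is mounted at the origin on the work surface. World frame = base frame: x ahead of the robot, y to its left, z up, the work surface at z = 0. Lengths are in m, angles in rad, forces in N, time in s.
With the tool pointing down it reaches from about 0.325 to 0.9 m from the base axis. Payload 6.1 kg.
Tool frame: the origin (TCP) lies at the very end of the fingers, on their centre line; the grasp point (between the pads) lies 19 mm behind it; z points along the fingers, y is the line along which they close (so a half turn about z gives the same grasp; the last joint's range is limited). The gripper opens to 87 mm and grips with 3 to 60 N. Pads are 19 mm wide; open, the fingers measure 117 mm over their backs; the gripper's body (75 mm by 190 mm) begins 51 mm behind the grasp point.
Start: joints at [1.122, 0.22, 1.526, -0, 1.395, -0.126], TCP at [0.198, 0.593, 0.223] pointing down, gripper open.
Joint ranges: [-2.98, 2.98], [-0.91, 2.08], [0.09, 2.57], [-1.24, 4.39], [0.2, 2.65], [-2.68, 2.68]. Speed limits (rad/s): [2.57, 2.57, 3.01, 3.14, 3.14, 3.14].

### API

Orientations are given as a rotation vector (axis times angle).
In Python, from rig import robot, optics gives the robot as it stands.
- The arm moves only by the shell command python3 -m handwheel 'ROWS' [FORCE]. ROWS is JSON, a list of rows, each an object with "twist": the turn, a rotation vector about the tool's x, y, z in degrees, a list of three; "slide": the shift along the tool's x, y, z in mm, a list of three; "claw": the finger opening in mm, from 0 to 87. A call has 1 to 12 rows; each row shifts and turns the commanded pose from where the row before left it, along the tool's axes as they then stand; what a row does not reach is not made up. A row lasts 1/8 s, in which the tool goes at most 62.5 mm and 10.7 degrees, less where a joint would pass 70% of its speed; a pose out of reach is approached as far as the arm can. A call with a gripper value outside its range is refused whole. The fingers move at their own pace and stop on an object; FORCE is the grip in N (left out, the last holds). Time passes only in rows, so rows that do not move let the fingers close. It gives the time, the measured TCP pose, the force, the opening and the grip force at its end, in the units of the state.
- robot.read_state(): the state, without advancing time (a new reading comes with each control period).
- optics.capture(name): name is "scene" or "top" or "wrist"; returns the picture (420x560x3 uint8, red, green, blue); there is no depth.
- optics.get_calibration(name): a dict with "intrinsics" (3x3 intrinsics, pixels), "k1" (the pictures are not rectified: a ray, as slopes to the right and down, at radius r is drawn at 1 + k1 r^2 times it, then the intrinsics apply), "position" and "orientation" of the camera in the world. Camera axes: x right, y up, looking along -z (the intrinsics and any distortion apply to the point x, -y, -z); pixel columns grow to the right and rows downward; lengths in m; the calibration is good to about 2 mm. A picture is of the moment at which its call begins: read the wrist's pose just before it. get_calibration takes no time and is no camera call; for the wrist camera it gives the pose at the moment of the call.
- robot.hand_in(): hands the job in; it is judged then, once.
Trained networks look in the newest picture that a camera, given by its name, has taken for a name from the list of things; names that differ only in an ending like _2 or _b are one class to them, and where a whole thing is asked for, a point or a joint stands for the part that bears it (a point fixed in the world has none). Each returns a list of dicts, best first, with "score" (0 to 1); they miss things now and then, are a little off and sometimes report something else, mostly with a low value. They report only what shows in the picture. A call takes as long as a camera call. They do not tell look-alikes from the thing itself.
- optics.boxes_of(camera, name): "pixel" ([column, row] in pixels, amid what is visible of it).
- optics.mark_of(camera, name): "pixel" ([column, row] in pixels: a listed point, or the origin of a listed thing).
The state is a dict: "time": time; "joint_positions": joint angles; "joint_vel": joint speeds; "joint_efforts": joint torques, N m; "tcp_pos": TCP position; "tcp_rot": TCP orientation; "force": force on the tool from outside, world axes, zero at the start; "moment": the same for the moment, N m; "gripper_width": opening from 0.0 (shut) to 1.0 (fully open); "gripper_force": force on a finger pad.
Only numpy, scipy, OpenCV 4.12 (cv2) and the standard library are available. Lean on these libraries where they do the work, as an engineer would, in place of code of your own. Each camera call takes 0.05 s, during which the arm holds its last target. There are 200 camera calls.

### The job

Push the small steel gate open with one finger and, while that finger keeps it open, push the pewter mailbox lock along the mat through the gateway with the other finger, never opening the gate with the lock itself. Leave the lock lying flat inside the pick-up bay, far enough in that the gate has sprung fully shut behind it. Push gently, do not squeeze, lift or tip the lock, and leave everything else on the counter where it is.

Things in the scene. Friction and masses are not known exactly. Their poses are not given: they have to be found in the camera images.
- bay: Pick-up bay: a fixed pen of steel strip 36 mm high, 5 mm thick, open above, on the rubber mat. Origin: middle of the gateway, on the mat's top (4 mm over the table). +x points level through the gateway into the bay, y along the front fence, z up. Front fence at x = 0 with the gateway from y = -56 to 56 mm between posts 10 mm thick, 42 mm high. Side walls at y = +-132 mm, end wall at x = 250 mm.
- gate_leaf (a joint): Opening angle of the gate, rad: 0 shut, 1.45 fully open (stop). The gate is one flat steel leaf, 3 mm thick, 110 mm long from pin to free end, 4 to 34 mm above the mat. It swings only inward (free end towards the bay's +x). Spring and damper shut it from any angle in 1 to 2 s; opening it takes about 0.1 N m about the pin (2 N at mid-leaf) plus 0.04 N m per rad/s.
- gate_hinge (a point): Point on the gate's upright sprung pin, at the +y side of the gateway, 19 mm above the mat (bay x = 0, y = 56.5 mm).
- gate_tip (a point): Point at the gate's free end, 19 mm above the mat; with the gate shut at bay x = 0, y = -53.5 mm.
- lock: Pewter mailbox lock, loose, about 0.22 kg: flat rectangular case 34 mm (its x) by 40 mm (its y) by 22 mm high, a round 22 mm key barrel standing 8 mm further up on its middle. Origin: centre of its underside. It starts flat on the mat outside the bay, 85 to 130 mm before the gate, up to 30 mm off the gateway's middle line, its x axis within 0.35 rad of the bay's x.
- tape: Bystander: yellow tape measure, 60 by 64 by 34 mm, on the mat before the front fence. Origin: centre of its underside.
- padlock: Bystander: brass padlock lying flat, body 30 by 42 by 20 mm, its shackle reaching 41 mm from the origin along its +x. Origin: centre of the body's underside.
- blank_box: Bystander: cardboard box 50 by 38 by 26 mm inside the bay, by the side wall at +y. Origin: centre of its underside.
- cash_tin: Bystander: navy steel cash tin 114 by 159 by 75 mm with a carrying handle on top to 95 mm. Origin: centre of its underside.
- key_bowl: Bystander: blue plastic bowl of keys, 136 mm across, 50 mm high. Origin: centre of its underside.
- mug: Bystander: white mug, 76 mm across, 90 mm high. Origin: centre of its underside.
- screwdriver: Bystander: screwdriver, 200 mm long, 26 mm thick, lying on the mat along its x (blade to +x). Origin: under its middle.
Mind the look-alikes: they are no part of the job. Leave any green look-alike of the lock alone.

How it is judged:
On the way, in this order (a step that is already met when the one before it is completed fails the run):
1. a finger has pushed the gate well open (over 0.35 rad) while the lock is still outside (value of joint gate_leaf above 0.35 rad and contact force between the fingers and gate_leaf above 0.05 N and x of lock in the frame of bay below -0.005 m), for 0.05 s.
2. the lock is half way through the gateway while a finger still holds the gate open (over 0.5 rad) (value of joint gate_leaf above 0.5 rad and contact force between the fingers and gate_leaf above 0.05 N and x of lock in the frame of bay between 0 and 0.06 m and y of lock in the frame of bay between -0.056 and 0.056 m), for 0.05 s.
At the end, for the whole second after the job is handed in: The lock lies flat (within 0.1 rad) and at rest on the mat inside the bay's walls, the gate is shut (under 0.04 rad) behind it and does not touch it (x of lock in the frame of bay between 0.03 and 0.245 m and y of lock in the frame of bay between -0.128 and 0.128 m and z of lock in the frame of bay below 0.004 m and angle between lock's own z axis and vertical below 0.1 rad and linear speed of lock below 0.01 m/s and value of joint gate_leaf below 0.04 rad and contact force between lock and gate_leaf below 0.05 N).
It fails at once if the lock was pushed against the gate (over 0.6 N) before it was half way through the gateway (contact force between lock and gate_leaf above 0.6 N and x of lock in the frame of bay below 0 m).
It fails at once if the lock was lifted over 6 mm off the mat or tipped over 0.3 rad (z of lock in the frame of bay above 0.006 m or angle between lock's own z axis and vertical above 0.3 rad).
It fails at once if the lock was squeezed or rammed by the fingers (over 15 N) (contact force between the fingers and lock above 15 N).
It fails at once if a bystander (the tape measure, the padlock, the cardboard box in the bay, the cash tin, the bowl of keys, the mug, the screwdriver) was moved over 15 mm (distance of any of tape, padlock, blank_box, cash_tin, key_bowl, mug, screwdriver from where it was at the start of the episode above 0.015 m).
It also fails if it takes over 45 s, if anything falls off the work surface, if the arm or the gripper's body presses on something with over 40 N, if the wrist force passes 120 N, or if a joint passes its speed limit or range.

## Working session

There is one attempt and no reset: what is moved stays moved. The work goes in short steps, Python scripts to look and compute and a shell command to move; the robot and the scene stay as the last step left them, time stands still between calls to the robot, and variables do not carry over. Pictures are saved under pics/ and viewed, at most 10 in all, crops included, and the job is handed in when it is done.

```bash
ls; mkdir -p pics
cat > h.py <<'E'
import numpy as np, cv2
from scipy.spatial.transform import Rotation as R
from rig import robot, optics
def cal(n):
    c=optics.get_calibration(n); o=np.array(c['orientation'],float)
    M=o if o.shape==(3,3) else R.from_rotvec(o).as_matrix() if o.size==3 else R.from_quat(o).as_matrix()
    return np.array(c['intrinsics'],float),c['k1'],np.array(c['position']),M
def ray(n,px,z,c=None):
    K,k1,p,M=c or cal(n)
    u=cv2.undistortPoints(np.array([[px]],float),K,np.array([k1,0,0,0.]))[0,0]
    d=M@np.array([u[0],-u[1],-1]); return p+d*(z-p[2])/d[2]
def proj(n,P,c=None):
    K,k1,p,M=c or cal(n)
    q=M.T@(np.array(P)-p); u=np.array([q[0],-q[1]])/-q[2]
    u=u*(1+k1*(u@u)); return (K@np.r_[u,1])[:2]
def save(n,f,crop=None,s=1):
    im=optics.capture(n); 
    o=im[:,:,::-1]
    if crop: o=o[crop[1]:crop[3],crop[0]:crop[2]]
    cv2.imwrite('pics/'+f,cv2.resize(o,None,fx=s,fy=s,interpolation=cv2.INTER_CUBIC)); return im
E
python3 - <<'E'
from h import *
print(optics.get_calibration('top'))
s=robot.read_state(); print(s['time'],s['tcp_pos'],s['tcp_rot'])
save('top','top.png',s=1.4); 
zs=dict(gate_hinge=.023,gate_tip=.023)
for n in ['bay','gate_hinge','gate_tip','lock','tape','padlock','blank_box','cash_tin','key_bowl','mug','screwdriver']:
    for d in optics.mark_of('top',n)[:3]:
        print(n,round(d['score'],2),np.round(d['pixel'],1),ray('top',d['pixel'],zs.get(n,.004)).round(4))
E
```

```text
pics
{'intrinsics': array([[453.69323939,   0.        , 274.9382647 ],
       [  0.        , 453.69323939, 216.41345467],
       [  0.        ,   0.        ,   1.        ]]), 'k1': -0.11373194648107814, 'position': array([0.31220917, 0.01733329, 1.33193588]), 'orientation': array([ 0.10355151, -0.13395568, -1.58672825])}
0.0 [0.19797102 0.59214278 0.22141319] [-5.04728818e-01 -3.10018729e+00  3.00260461e-03]
bay 0.91 [251.6 201.6] [0.5596 0.058  0.004 ]
gate_hinge 0.44 [249.8 216.8] [0.5111 0.0633 0.023 ]
gate_tip 0.52 [245.7 181.6] [0.6164 0.0741 0.023 ]
lock 0.58 [283.6 197.4] [ 0.5707 -0.0375  0.004 ]
lock 0.53 [371.7 322.4] [ 0.1976 -0.2849  0.004 ]
lock 0.27 [245.9 184.8] [0.611  0.0745 0.004 ]
tape 0.82 [291.8 231.5] [ 0.4679 -0.0592  0.004 ]
padlock 0.74 [275.  163.2] [ 0.6763 -0.014   0.004 ]
padlock 0.35 [408.1 162.6] [ 0.6735 -0.4225  0.004 ]
blank_box 0.77 [186.7 237.9] [0.4545 0.2506 0.004 ]
blank_box 0.69 [290.  233.9] [ 0.4609 -0.0538  0.004 ]
blank_box 0.35 [121.7 175.2] [0.6483 0.4509 0.004 ]
cash_tin 0.82 [408.2 163.4] [ 0.6709 -0.4226  0.004 ]
key_bowl 0.81 [313.3 124.4] [ 0.7981 -0.1344  0.004 ]
mug 0.56 [122.2 177.1] [0.6424 0.4492 0.004 ]
screwdriver 0.7 [410.3 243.5] [ 0.4249 -0.4124  0.004 ]
```

View pics/top.png

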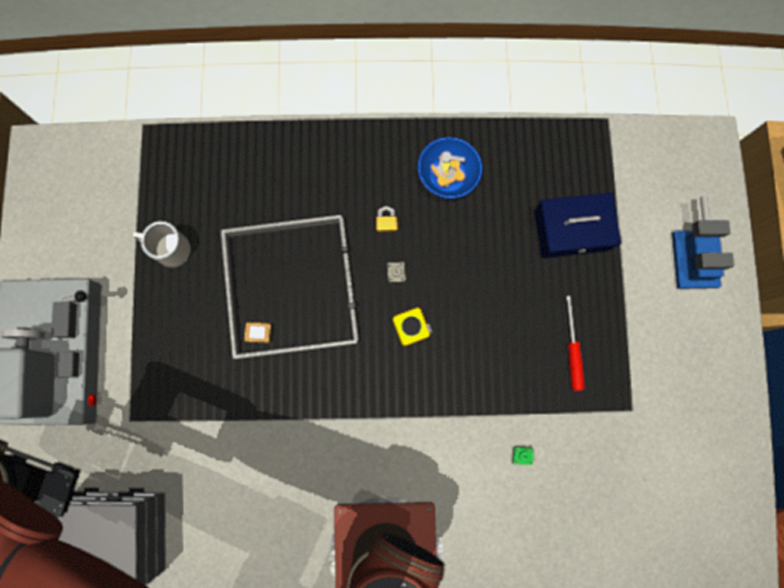

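The top view shows the pen with its gateway on the right side, around (350,285). The pewter lock is at (397,272), with the tape at (411,327) and the padlock at (387,219). The green look-alike at (523,456) is well away. Next I'll work out the first move.

Run:
```python
from h import *
s=robot.read_state(); T=R.from_rotvec(s['tcp_rot']).as_matrix(); print(T.round(3))
c=cal('top')
P=[ray('top',np.array(p)/1.4,.04,c) for p in [(342,217),(357,342),(235,356),(223,230)]]
print(np.round(P,3))
for i in range(4):
    d=P[(i+1)%4]-P[i]; print(np.linalg.norm(d).round(3),np.degrees(np.arctan2(d[1],d[0])).round(1))
C=cal('wrist'); print('cam in tool',T.T@(C[2]-s['tcp_pos'])); print((T.T@C[3]).round(2),C[0])
tgt=np.array([.565,-.02,.25]); print('slide',(T.T@(tgt-s['tcp_pos'])*1000).round())
```

```text
[[-0.948  0.317 -0.   ]
 [ 0.317  0.948 -0.   ]
 [ 0.    -0.    -1.   ]]
[[0.693 0.077 0.04 ]
 [0.429 0.049 0.04 ]
 [0.405 0.298 0.04 ]
 [0.67  0.328 0.04 ]]
0.265 -174.0
0.25 95.6
0.267 6.4
0.252 -84.7
cam in tool [ 0.07905626 -0.00190022 -0.16058231]
[[ 0.    0.96  0.29]
 [ 1.   -0.   -0.  ]
 [ 0.    0.29 -0.96]] [[342.9148407    0.         272.41077496]
 [  0.         342.9148407  197.1413389 ]
 [  0.           0.           1.        ]]
slide [-542. -465.  -27.]
```

```bash
python3 -m handwheel '[{"slide":[-45,-39,-3],"twist":[0,0,0],"claw":87},{"slide":[-45,-39,-3],"twist":[0,0,0],"claw":87},{"slide":[-45,-39,-3],"twist":[0,0,0],"claw":87},{"slide":[-45,-39,-3],"twist":[0,0,0],"claw":87},{"slide":[-45,-39,-3],"twist":[0,0,0],"claw":87},{"slide":[-45,-39,-3],"twist":[0,0,0],"claw":87},{"slide":[-45,-39,-3],"twist":[0,0,0],"claw":87},{"slide":[-45,-39,-3],"twist":[0,0,0],"claw":87},{"slide":[-45,-39,-3],"twist":[0,0,0],"claw":87},{"slide":[-45,-39,0],"twist":[0,0,0],"claw":87},{"slide":[-45,-39,0],"twist":[0,0,0],"claw":87},{"slide":[-45,-39,0],"twist":[0,0,0],"claw":87}]'
python3 -m handwheel '[{"slide":[0,0,0],"twist":[0,0,-8.1],"claw":87},{"slide":[0,0,0],"twist":[0,0,-8.1],"claw":87},{"slide":[0,0,0],"twist":[0,0,-8.1],"claw":87},{"slide":[0,0,0],"twist":[0,0,0],"claw":87},{"slide":[0,0,0],"twist":[0,0,0],"claw":87}]'
python3 - <<'E'
from h import *
s=robot.read_state(); T=R.from_rotvec(s['tcp_rot']).as_matrix(); print(s['time'],s['tcp_pos'],T.round(3),s['joint_positions'])
save('wrist','w1.png',s=1.4)
c=cal('wrist')
for n in ['bay','gate_hinge','gate_tip','lock']:
    for d in optics.mark_of('wrist',n)[:2]:
        print(n,round(d['score'],2),np.round(d['pixel'],1),ray('wrist',d['pixel'],.023 if 'gate' in n else .004,c).round(4))
E
```

```text
time: 2.1
tcp_pos: [0.5628, -0.0243, 0.2499]
tcp_rot: [0.505, 3.1, 0.0]
force: [0.4, -0.6, 0.5]
gripper_width: 1.0
gripper_force: 0.0
time: 2.72
tcp_pos: [0.5619, -0.0224, 0.2496]
tcp_rot: [-0.155, 3.138, -0.0]
force: [-0.0, -0.9, 0.6]
gripper_width: 0.999
gripper_force: 0.0
2.725 [ 0.56191809 -0.02235398  0.24961066] [[-0.995 -0.099  0.   ]
 [-0.099  0.995 -0.   ]
 [-0.    -0.    -1.   ]] [-1.79985281e-01  5.38048615e-02  1.65982708e+00 -3.14513086e-06
  1.42783198e+00 -1.84950167e+00]
bay 0.9 [345.  173.2] [0.5643 0.0646 0.004 ]
gate_hinge 0.84 [351.2 127.6] [0.5086 0.0586 0.023 ]
gate_tip 0.91 [348.6 217.6] [0.6138 0.073  0.023 ]
lock 0.77 [261.8 177.6] [ 0.5797 -0.0351  0.004 ]
```

View pics/w1.png

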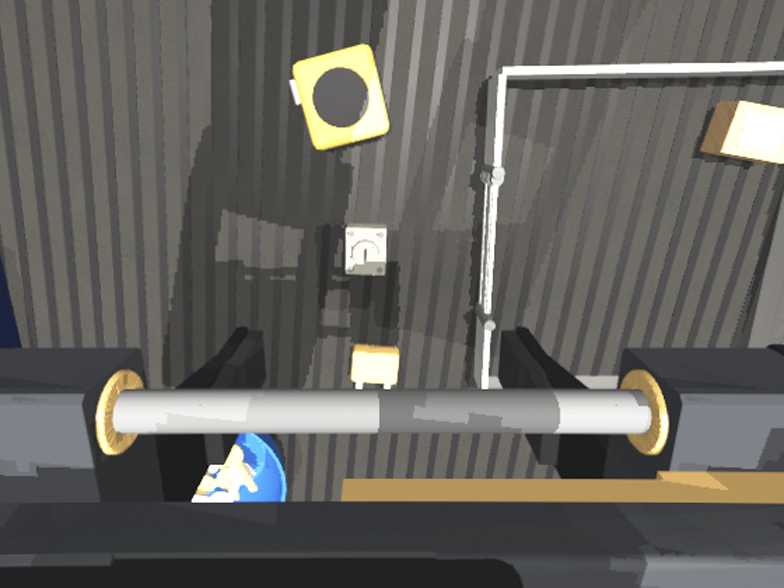

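The wrist view shows the lock at (365,250), roughly square to the gate. The gate runs from (495,178) to (487,322), and both bystanders nearby are clear.

Run:
```python
from h import *
s=robot.read_state(); T=R.from_rotvec(s['tcp_rot']).as_matrix(); c=cal('wrist')
f=lambda p,z: ray('wrist',np.array(p)/1.4,z,c)[:2]
q=np.array([f(p,.026) for p in [(345,224),(386,224),(388,275),(346,275)]])
print('lock c',q.mean(0),'sides',[np.linalg.norm(q[i]-q[(i+1)%4]).round(3) for i in range(4)],[np.degrees(np.arctan2(*(b-a)[::-1])).round(1) for a,b in [(q[0],q[1]),(q[3],q[2]),(q[2],q[1]),(q[3],q[0])]])
a,b=f((505,71),.04),f((784,67),.04); print('side wall yaw',np.degrees(np.arctan2(*(b-a)[::-1])))
a,b=f((502,75),.04),f((485,385),.04);print('fence yaw',np.degrees(np.arctan2(*(a-b)[::-1])),a,b)
H=np.array([.5098,.0609]);Tp=np.array([.6151,.0735])
d=(Tp-H)/np.linalg.norm(Tp-H); print('gate yaw+90',np.degrees(np.arctan2(d[1],d[0]))+90)
yaw=np.radians(95.9); O=(H+(Tp-H)*56.5/110); print('O',O)
bx=np.array([np.cos(yaw),np.sin(yaw)]);by=np.array([-bx[1],bx[0]])
for n,p in [('lock',q.mean(0)),('tcp',s['tcp_pos'][:2]),('fence0',a),('fence1',b),('box',[.4545,.2506]),('tape',[.4679,-.0592])]+[('lk',x) for x in q]:
    v=np.array(p)-O; print(n,(v@bx*1000).round(1),(v@by*1000).round(1))
```

```text
lock c [ 0.5755364  -0.03501242] sides [np.float64(0.033), np.float64(0.043), np.float64(0.035), np.float64(0.043)] [np.float64(95.8), np.float64(95.8), np.float64(-171.8), np.float64(-174.3)]
side wall yaw 96.2264707803859
fence yaw -173.4588852296793 [0.43488229 0.04968577] [0.68086438 0.07789071]
gate yaw+90 96.82346239903352
O [0.56388591 0.06737182]
lock -103.0 -1.1
tcp -89.0 11.2
fence0 -4.3 130.1
fence1 -1.6 -117.4
box 193.5 90.0
tape -116.0 108.5
lk -120.0 20.5
lk -86.8 20.4
lk -85.1 -22.6
lk -120.2 -22.5
```

```bash
python3 -m handwheel '[{"slide":[0,0,0],"twist":[0,0,-7],"claw":87},{"slide":[-8,3,30],"twist":[0,0,0],"claw":87},{"slide":[0,0,50],"twist":[0,0,0],"claw":87},{"slide":[0,0,50],"twist":[0,0,0],"claw":87},{"slide":[0,0,40],"twist":[0,0,0],"claw":87},{"slide":[0,0,20],"twist":[0,0,0],"claw":87},{"slide":[0,0,0],"twist":[0,0,0],"claw":87}]'
cat >> h.py <<'E'
O=np.array([.5639,.0674]);yaw=np.radians(96.3)
bx=np.array([np.cos(yaw),np.sin(yaw)]);by=np.array([-bx[1],bx[0]])
def bay(p):
    v=np.array(p)[:2]-O; return (np.array([v@bx,v@by])*1000).round(1)
def where():
    s=robot.read_state(); T=R.from_rotvec(s['tcp_rot']).as_matrix()
    print(s['time'],'tcp bay',bay(s['tcp_pos']),'z',s['tcp_pos'][2].round(4),'rel yaw',(np.degrees(np.arctan2(T[1,1],T[0,1]))-96.3).round(2),'F bay',(np.array(s['force'][:2])@np.c_[bx,by]).round(1))
    return s,T
E
python3 - <<'E'
from h import *
where(); save('wrist','w2.png',s=1.4); c=cal('wrist')
for n in ['lock']:
    for d in optics.mark_of('wrist',n)[:2]: print(d['score'],d['pixel'],bay(ray('wrist',d['pixel'],.004,c)))
E
```

```text
time: 3.85
tcp_pos: [0.5681, -0.0176, 0.0585]
tcp_rot: [0.35, -3.119, -0.001]
force: [-0.4, 0.3, 0.7]
gripper_width: 0.997
gripper_force: 0.0
3.85 tcp bay [-84.9   5.1] z 0.0585 rel yaw 6.49 F bay [0.3 0.3]
0.73 [247.6, 227.9] [-102.6   -4.6]
```

View pics/w2.png

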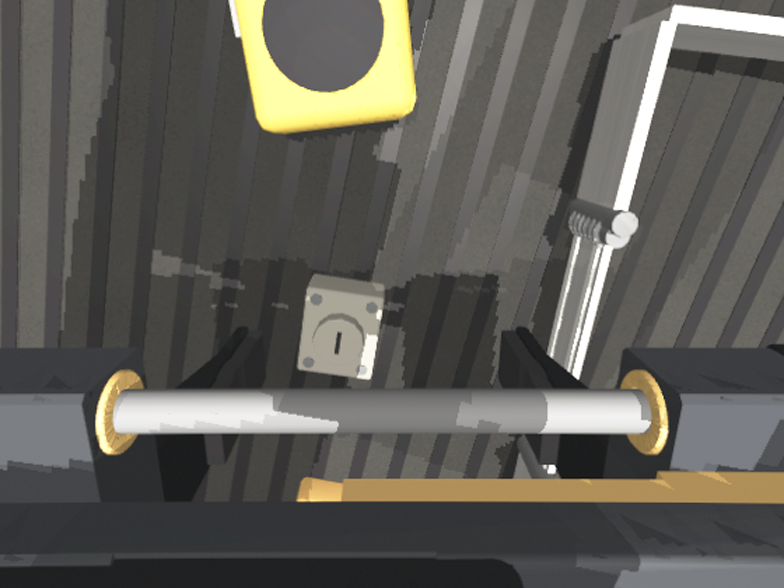

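The fingers straddle the lock, which sits at (340,328), and the front finger is on the gate side. I'll lower the tool now.

```bash
python3 -m handwheel '[{"slide":[-1,0,20],"twist":[0,0,0],"claw":87},{"slide":[0,0,18],"twist":[0,0,0],"claw":87},{"slide":[0,0,10],"twist":[0,0,0],"claw":87},{"slide":[0,0,0],"twist":[0,0,0],"claw":87}]'
python3 -c "
from h import *
where(); c=cal('wrist'); optics.capture('wrist')
for d in optics.mark_of('wrist','lock')[:2]: print(d['score'],d['pixel'],bay(ray('wrist',d['pixel'],.004,c)))"
```

```text
time: 4.45
tcp_pos: [0.5688, -0.0173, 0.0099]
tcp_rot: [0.35, -3.119, -0.001]
force: [0.3, -0.6, -0.0]
gripper_width: 0.999
gripper_force: 0.0
4.45 tcp bay [-84.7   4.5] z 0.0099 rel yaw 6.51 F bay [-0.7 -0.2]
0.62 [237.7, 257.3] [-104.1   -1. ]
```

```bash
python3 -m handwheel '[{"slide":[-0.6,5,0],"twist":[0,0,0],"claw":87},{"slide":[-0.7,6,0],"twist":[0,0,0],"claw":87},{"slide":[-0.7,6,0],"twist":[0,0,0],"claw":87},{"slide":[-0.7,6,0],"twist":[0,0,0],"claw":87},{"slide":[-0.7,6,0],"twist":[0,0,0],"claw":87},{"slide":[-0.7,6,0],"twist":[0,0,0],"claw":87},{"slide":[-0.7,6,0],"twist":[0,0,0],"claw":87},{"slide":[-0.7,6,0],"twist":[0,0,0],"claw":87},{"slide":[-0.7,6,0],"twist":[0,0,0],"claw":87},{"slide":[-0.7,6,0],"twist":[0,0,0],"claw":87},{"slide":[-0.7,6,0],"twist":[0,0,0],"claw":87}]'
python3 -c "
from h import *
where(); c=cal('wrist'); save('wrist','w3.png',s=1.4)
for n in ['lock','gate_tip']:
  for d in optics.mark_of('wrist',n)[:2]: print(n,d['score'],d['pixel'],bay(ray('wrist',d['pixel'],.004 if n=='lock' else .023,c)))
optics.capture('top')
for n in ['lock','gate_tip']:
  for d in optics.mark_of('top',n)[:2]: print('top',n,d['score'],d['pixel'],bay(ray('top',d['pixel'],.004 if n=='lock' else .023)))
"
```

```text
time: 5.92
tcp_pos: [0.5635, 0.0469, 0.0119]
tcp_rot: [-0.35, 3.121, -0.003]
force: [0.8, -7.0, 1.9]
gripper_width: 0.998
gripper_force: 2.9
5.925 tcp bay [-20.3   2.7] z 0.0119 rel yaw 6.51 F bay [-7.1  0. ]
lock 0.62 [223.4, 246.0] [-47.9   2. ]
top lock 0.52 [373.4, 321.0] [-315.6  399.5]
```

View pics/w3.png

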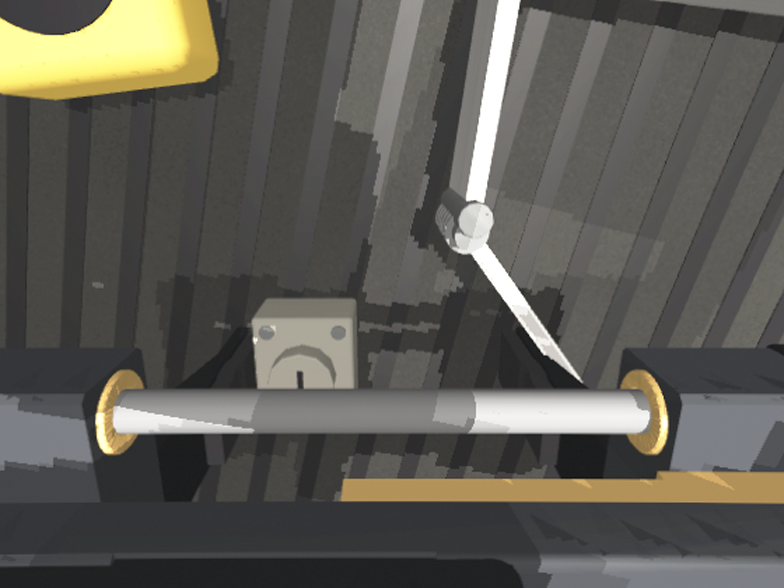

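The lock is square against the rear pad at (300,345), about 48 mm before the gate. The front finger holds the leaf open about 0.75 rad. I'll keep pushing until the lock is half way through.

```bash
python3 -m handwheel '[{"slide":[-0.5,6,0],"twist":[0,0,0],"claw":87},{"slide":[-0.5,6,0],"twist":[0,0,0],"claw":87},{"slide":[-0.5,6,0],"twist":[0,0,0],"claw":87},{"slide":[-0.5,6,0],"twist":[0,0,0],"claw":87},{"slide":[-0.5,6,0],"twist":[0,0,0],"claw":87},{"slide":[-0.5,6,0],"twist":[0,0,0],"claw":87},{"slide":[-0.5,6,0],"twist":[0,0,0],"claw":87},{"slide":[-0.5,6,0],"twist":[0,0,0],"claw":87},{"slide":[-0.5,6,0],"twist":[0,0,0],"claw":87},{"slide":[-0.5,6,0],"twist":[0,0,0],"claw":87},{"slide":[0,0,0],"twist":[0,0,0],"claw":87}]'
python3 -c "
from h import *
where(); c=cal('wrist'); save('wrist','w4.png',s=1.4)
for n in ['lock','gate_tip']:
  for d in optics.mark_of('wrist',n)[:2]: print(n,d['score'],d['pixel'],bay(ray('wrist',d['pixel'],.004 if n=='lock' else .023,c)))
"
```

```text
time: 7.6
tcp_pos: [0.5543, 0.108, 0.0114]
tcp_rot: [0.351, -3.122, -0.001]
force: [1.8, -1.3, 1.0]
gripper_width: 1.005
gripper_force: 0.9
7.6 tcp bay [41.4  5. ] z 0.0114 rel yaw 6.52 F bay [-1.5 -1.6]
lock 0.97 [222.9, 248.3] [13.7  3.2]
lock 0.7 [191.4, 150.4] [-5.5 53.9]
gate_tip 0.93 [405.5, 246.9] [101.4  23. ]
```

View pics/w4.png

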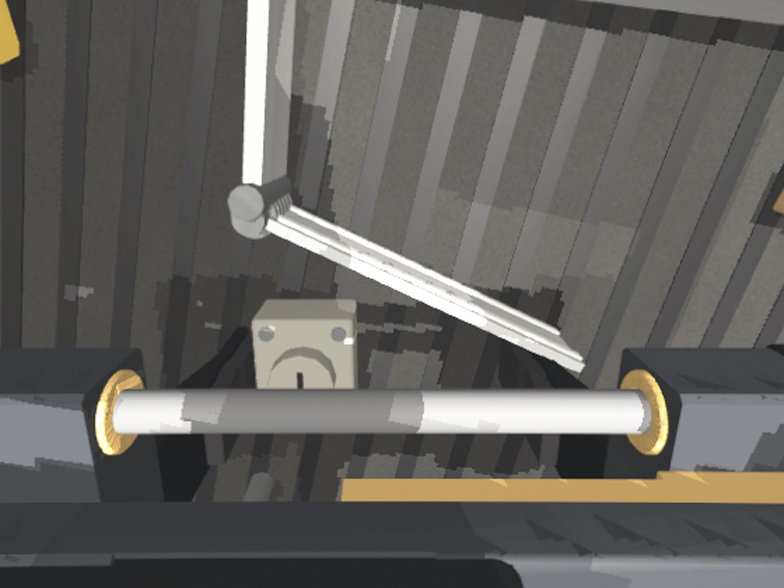

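The lock is about 14 mm past the gateway line at (300,345). The leaf still rests on the front finger at (580,365), open about 1.25 rad. I'll carry on inward.

```bash
python3 -m handwheel '[{"slide":[-0.6,6,0],"twist":[0,0,0],"claw":87},{"slide":[-0.6,6,0],"twist":[0,0,0],"claw":87},{"slide":[-0.6,6,0],"twist":[0,0,0],"claw":87},{"slide":[-0.6,6,0],"twist":[0,0,0],"claw":87},{"slide":[-0.6,6,0],"twist":[0,0,0],"claw":87},{"slide":[-0.6,6,0],"twist":[0,0,0],"claw":87},{"slide":[-0.6,6,0],"twist":[0,0,0],"claw":87},{"slide":[-0.6,6,0],"twist":[0,0,0],"claw":87},{"slide":[-0.6,6,0],"twist":[0,0,0],"claw":87},{"slide":[-0.6,6,0],"twist":[0,0,0],"claw":87},{"slide":[-0.6,6,0],"twist":[0,0,0],"claw":87}]'
python3 -c "
from h import *
where(); c=cal('wrist'); save('wrist','w5.png',s=1.4)
for n in ['lock','gate_tip']:
  for d in optics.mark_of('wrist',n)[:2]: print(n,d['score'],d['pixel'],bay(ray('wrist',d['pixel'],.004 if n=='lock' else .023,c)))
"
```

```text
time: 9.12
tcp_pos: [0.5463, 0.1735, 0.0115]
tcp_rot: [0.35, -3.122, -0.0]
force: [2.4, -1.4, -0.8]
gripper_width: 0.999
gripper_force: 1.1
9.125 tcp bay [107.3   5.8] z 0.0115 rel yaw 6.5 F bay [-1.6 -2.2]
lock 0.97 [224.3, 247.5] [80.3  4.5]
gate_tip 0.7 [269.0, 229.9] [102.2  25. ]
```

View pics/w5.png

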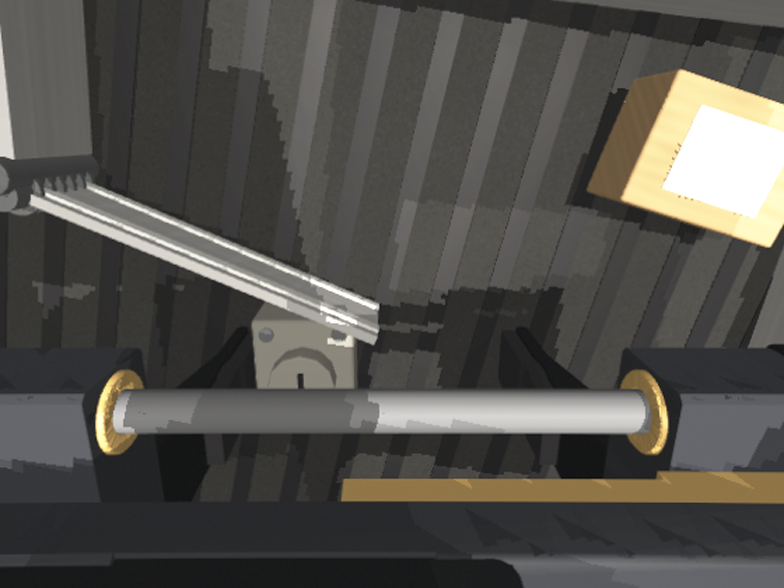

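The leaf has moved on to the lock's side, with its tip at (375,340). The lock has stayed put at x = 80 mm, so one more push will clear the leaf.

```bash
python3 -m handwheel '[{"slide":[-0.7,6,0],"twist":[0,0,0],"claw":87},{"slide":[-0.7,6,0],"twist":[0,0,0],"claw":87},{"slide":[-0.7,6,0],"twist":[0,0,0],"claw":87},{"slide":[-0.7,6,0],"twist":[0,0,0],"claw":87},{"slide":[-0.7,6,0],"twist":[0,0,0],"claw":87},{"slide":[-0.7,6,0],"twist":[0,0,0],"claw":87},{"slide":[-0.7,6,0],"twist":[0,0,0],"claw":87},{"slide":[-0.7,6,0],"twist":[0,0,0],"claw":87},{"slide":[-0.7,6,0],"twist":[0,0,0],"claw":87},{"slide":[-0.7,6,0],"twist":[0,0,0],"claw":87},{"slide":[0,0,0],"twist":[0,0,0],"claw":87}]'
python3 -c "
from h import *
where(); c=cal('wrist'); optics.capture('wrist')
for n in ['lock','gate_tip','gate_hinge']:
  for d in optics.mark_of('wrist',n)[:2]: print(n,d['score'],d['pixel'],bay(ray('wrist',d['pixel'],.004 if n=='lock' else .023,c)))
"
```

```text
time: 10.65
tcp_pos: [0.5397, 0.2338, 0.0115]
tcp_rot: [0.351, -3.122, -0.001]
force: [0.2, -0.0, 0.7]
gripper_width: 0.997
gripper_force: 0.0
10.65 tcp bay [168.1   5.8] z 0.0115 rel yaw 6.53 F bay [-0.  -0.2]
lock 0.65 [221.5, 247.9] [139.6   4.1]
```

The lock is at x = 140 mm and nothing is pressing on the tool. I'll back off slightly, then lift straight up.

```bash
python3 -m handwheel '[{"slide":[0,-3,0],"twist":[0,0,0],"claw":87},{"slide":[0,0,-10],"twist":[0,0,0],"claw":87},{"slide":[0,0,-25],"twist":[0,0,0],"claw":87},{"slide":[0,0,-40],"twist":[0,0,0],"claw":87},{"slide":[0,0,-50],"twist":[0,0,0],"claw":87},{"slide":[0,-30,-50],"twist":[0,0,0],"claw":87},{"slide":[0,-40,-30],"twist":[0,0,0],"claw":87},{"slide":[0,0,0],"twist":[0,0,0],"claw":87},{"slide":[0,0,0],"twist":[0,0,0],"claw":87},{"slide":[0,0,0],"twist":[0,0,0],"claw":87},{"slide":[0,0,0],"twist":[0,0,0],"claw":87},{"slide":[0,0,0],"twist":[0,0,0],"claw":87}]'
python3 -c "
from h import *
where(); c=cal('wrist'); save('wrist','w6.png',s=1.4)
for n in ['lock','gate_tip','gate_hinge']:
  for d in optics.mark_of('wrist',n)[:2]: print(n,d['score'],d['pixel'],bay(ray('wrist',d['pixel'],.004 if n=='lock' else .023,c)))
"
```

```text
time: 12.35
tcp_pos: [0.5557, 0.1624, 0.2158]
tcp_rot: [0.351, -3.121, 0.0]
force: [0.3, -0.7, 0.2]
gripper_width: 1.003
gripper_force: 0.0
12.35 tcp bay [95.3 -2.3] z 0.2158 rel yaw 6.55 F bay [-0.7 -0.2]
lock 0.75 [315.8, 170.5] [141.7   3.2]
gate_tip 0.92 [178.0, 207.0] [ -3.5 -50.1]
gate_hinge 0.79 [181.8, 105.6] [-3.6 56.7]
```

View pics/w6.png

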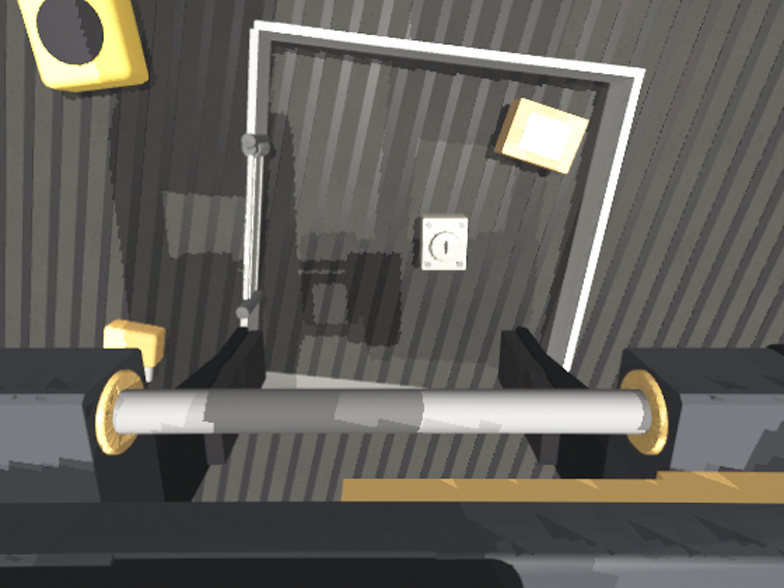

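The lock lies flat inside the bay at (444,243). The gate is shut, running from (255,148) to (245,310), and the tape, padlock and box haven't moved. I'll wait another half second for the gate to settle and hand in.

```bash
python3 -m handwheel '[{"slide":[0,0,0],"twist":[0,0,0],"claw":87},{"slide":[0,0,0],"twist":[0,0,0],"claw":87},{"slide":[0,0,0],"twist":[0,0,0],"claw":87},{"slide":[0,0,0],"twist":[0,0,0],"claw":87}]' >/dev/null; python3 -c "
from rig import robot; print(robot.hand_in())"
```

```text
the job is handed in; nothing more can be done
None
```

I handed the job in at about 13 s of the allowed 45 s: the lock lies flat in the bay, about 140 mm past the gateway, with the gate shut behind it, though the hand-in call returned no verdict.

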